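# Stow the socket rack behind its keeper gate

## Robot

A 6-joint arm with a two-finger parallel gripper is mounted at the origin on the work surface. World frame = base frame: x ahead of the robot, y to its left, z up, the work surface at z = 0. Lengths are in m, angles in rad, forces in N, time in s.
With the tool pointing down it reaches from about 0.35 to 0.775 m from the base axis. Payload 5.5 kg.
Tool frame: the origin (TCP) lies at the very end of the fingers, on their centre line; the grasp point (between the pads) lies 19 mm behind it (env.grasp_offset is the distance from the TCP to the grasp point, in m); z points along the fingers, x is the direction in which the jaws open and shut, and the axes are right-handed (so a half turn about z gives the same grasp; the last joint's range is limited). The gripper opens to 85 mm and grips with 20 to 120 N. Pads are 22 mm wide; open, the fingers measure 114 mm over their backs; the gripper's body (76 mm by 85 mm) begins 54 mm behind the grasp point. The pads swing forward as they close: fully open they stand 13 mm farther back than shut.
Start: joints at [1.112, 0.313, 0.046, 1.304, 0, 1.431], TCP at [0.18, 0.546, 0.231] pointing down, gripper open.
Joint ranges: [-2.76, 2.76], [-0.86, 1.69], [-1.03, 1.26], [-2.2, 2.34], [-1.47, 1.5], [-3.14, 3.14]. Speed limits (rad/s): [2.57, 2.57, 3.14, 3.14, 3.14, 3.14].

## Interface

Orientations are given as a unit quaternion [w, x, y, z].
In Python, from workcell import status, viewer, env gives the robot as it stands.
- The arm moves only by the tool carry_out, never from a script. Its argument "plan" is a list of rows, each an object of numbers: "x", "y", "z": the shift along the tool's x, y, z in m; "ax", "ay", "az": the turn, a rotation vector about the tool's x, y, z in rad; "hand": the opening, from 0 (shut) to 1 (fully open). In form: [{"x": .., "y": .., "z": .., "ax": .., "ay": .., "az": .., "hand": ..}, ...]. A call has 1 to 12 rows; each row is the pose to reach, as a shift and turn from the pose measured when the call began, along the tool's axes at that moment; what a row does not reach only later rows make up. A row lasts 1/12 s, in which the tool goes at most 41.7 mm and 7.16 degrees, less where a joint would pass 70% of its speed; a pose out of reach is approached as far as the arm can. A call with a gripper value outside its range is refused whole. The fingers move at their own pace and stop on an object; "squeeze" is the grip in N (left out, the last holds). Time passes only in rows, so rows that repeat a pose let the fingers close. It gives the time, the measured TCP pose, the force and the opening at its end, in the units of the state.
- status.get_state(): the state, without advancing time (a new reading comes with each control period).
- viewer.read_camera(name): name is "scene" or "top" or "wrist"; returns the picture (400x640x3 uint8, red, green, blue); there is no depth.
- viewer.camera_model(name): a dict with "vfov" (degrees; the focal length in pixels is half the picture's height over the tangent of half this angle, whatever the lens; pixels are square), "cx", "cy" (the principal point, pixels), "k1" (the pictures are not rectified: a ray, as slopes to the right and down, at radius r is drawn at 1 + k1 r^2 times it, then the intrinsics apply), "T" (4x4, takes a point from camera to world coordinates). Camera axes: x right, y down, z forward; pixel columns grow to the right and rows downward; lengths in m; the calibration is good to about 2 mm. A picture is of the moment at which its call begins: read the wrist's pose just before it. camera_model takes no time and is no camera call; for the wrist camera it gives the pose at the moment of the call.
- env.hand_in(): hands the job in, once; it reports no verdict.
The state is a dict: "clock": time; "joint_pos": joint angles; "qvel": joint speeds; "tau": joint torques, N m; "tcp_pos": TCP position; "orientation": TCP orientation; "wrist_force": force on the tool from outside, world axes, zero at the start; "ft_torque": the same for the moment, N m; "finger_gap": finger opening in m.
Only numpy, scipy, OpenCV 4.12 (cv2) and the standard library are available. Lean on these libraries where they do the work, as an engineer would, in place of code of your own. Each camera call takes 0.05 s, during which the arm holds its last target.

## Task

Stow the blue socket rack in its chute: with one fingertip press the red release bar down and keep it down so that the yellow gate stays up, and meanwhile push the rack with the other fingertip against the outside of its upright end plate, under the gate, until its front is home against the rubber stop. Then let go so that the gate drops shut behind the sockets. Only push: never pinch or lift the rack, do not let it bump the gate or the gate drop on it, and leave the can, jar, loose socket and screwdriver alone.

Things in the scene. Friction and masses are not known exactly. Their poses are not given: they have to be found in the camera images.
- chute: Fixed grey chute, straight, level, 400 mm long (x -290 to +110), inside 70 mm wide (y -35 to +35), floor 6 mm above the bench, walls 4 mm thick, tops 31 mm above the bench. Origin on the bench below the gate, midway between walls. +x: the way the rack is pushed; +y: the side of the red bar. Bearing blocks 48 mm high at x = -272 and +13, y = 40 to 56 mm. Rubber stop face at x = 91 mm.
- gate (a joint): Angle of gate plus release bar, one rigid piece on a shaft along chute x at chute y = 48 mm, 42 mm above the bench. 0 = shut, 0.45 rad = fully up (hard stop). A spring shuts it; pressing the bar down (about 1 to 6 N) raises it. From 0.30 rad up the sockets pass clear below. Pushing the rack against the gate does not open it.
- release_bar (a point): Centre of the top of the red bar, 230 mm along the chute (chute x -260 to -30 mm), 61 mm wide (y 52 to 113), 4 mm thick. Level, top 46 mm above the bench, when the gate is shut; pressed anywhere along it, its outer edge tips down about the shaft: gate fully up, its top is 32 mm above the bench at y = 80 mm, 18 mm at the outer edge.
- gate_tongue (a point): Middle of the lower edge of the yellow gate's tongue: 8 mm thick along the chute, 24 mm wide; shut, it is at chute x = 0, y = -20 mm, 24 mm above the bench. The arm that carries it crosses the chute from the shaft, 10 mm thick along the chute, top 64 mm above the bench when shut, its far end about 100 mm when up.
- rack: Loose blue socket rack in the chute, about 0.5 kg, 145 x 66 x 52 mm. Origin: centre of underside; +x to its front, the way it is pushed. Base 8 mm thick; front block x -2.5 to 72.5 mm, 30 mm high, socket tops to 33 mm; upright end plate at the back, x -72.5 to -64.5, 60 mm wide, 52 mm high. The tongue goes in the gap between plate and block when the rack is home.
- home_point (a point): Fixed point on the chute floor where the rack's origin lies when its front is home against the stop (chute x = 18.5 mm, y = 0, 6 mm above the bench).
- can: Bystander: green spray can, 60 mm diameter, 150 mm high, upright, origin under its centre.
- jar: Bystander: amber screw jar, 56 mm diameter, 65 mm high, upright, origin under its centre.
- socket: Bystander: loose steel deep socket, 28 mm diameter, 45 mm high, standing, origin under its centre.
- driver: Bystander: screwdriver with orange handle lying on the bench along its own x.
Mind the look-alikes: they are no part of the job. There is more than one size of the rack; the job needs the middle-sized.

How it is judged:
On the way, in this order (a step that is already met when the one before it is completed fails the run):
1. a finger presses the release bar so that the gate is up while the rack is still in front of it (value of joint gate above 0.27 rad and contact force between the fingers and gate above 0.3 N and x of rack in the frame of chute below -0.065 m), for 0.1 s.
2. the rack is pushed below the gate by a finger while a finger holds the gate up (value of joint gate above 0.25 rad and contact force between the fingers and gate above 0.3 N and contact force between the fingers and rack above 0.1 N and x of rack in the frame of chute between -0.05 and 0 m), for 0.1 s.
3. the rack is home against the stop (x of rack in the frame of chute above 0.0115 m), for 0.1 s.
At the end, for the whole second after the job is handed in: The rack lies flat in the chute, its front within 7 mm of the rubber stop, at rest, and the gate is shut (below 0.04 rad) behind the sockets (x of rack in the frame of chute between 0.0115 and 0.0215 m and horizontal distance between rack and home_point below 0.009 m and z of rack in the frame of chute below 0.01 m and angle between rack's own z axis and vertical below 0.05 rad and value of joint gate below 0.04 rad and linear speed of rack below 0.01 m/s); the robot touches nothing.
It fails at once if the rack is lifted (more than 10 mm) (z of rack in the frame of chute above 0.016 m).
It fails at once if the rack is tipped (angle between rack's own z axis and vertical above 0.15 rad).
It fails at once if the rack bumps the gate or the gate drops on it (more than 4 N) (contact force between gate and rack above 4 N).
It fails at once if a bystander is disturbed (moved more than 15 mm) (distance of any of can, jar, socket, driver from where it was at the start of the episode above 0.015 m).
It also fails if it takes over 45 s, if anything falls off the work surface, if the arm or the gripper's body presses on something with over 40 N, if the wrist force passes 120 N, or if a joint passes its speed limit or range.

## Working session

There is one attempt and no reset: what is moved stays moved. The work goes in short steps, Python scripts to look and compute and a tool call to move; the robot and the scene stay as the last step left them, time stands still between calls to the robot, and variables do not carry over. Pictures are saved under pics/ and viewed, and the job is handed in when it is done.

Besides the shell and the picture viewer there is one more tool, called after "Call:" as name([rows], argument=value, ...), one row to a line, values as JSON. carry_out: Moves the arm, as the interface text tells. Its arguments: {"type":"object","properties":{"plan":{"type":"array"},"squeeze":{"type":"number"}},"required":["plan"]}

```bash
ls; mkdir -p pics; cat > h.py <<'E'
import numpy as np, cv2
from workcell import status, viewer, env
def snap(n,f):
    m=viewer.camera_model(n); im=viewer.read_camera(n); cv2.imwrite('pics/'+f,im[:,:,::-1]); return im,m
def ray(m,u,v):
    f=200/np.tan(np.radians(m['vfov'])/2)
    d=np.array([(u-m['cx'])/f,(v-m['cy'])/f]); p=d.copy()
    for _ in range(30): p=d/(1+m['k1']*(p@p))
    T=np.array(m['T']); return T[:3,3],T[:3,:3]@np.array([p[0],p[1],1.])
def onz(m,u,v,z):
    o,d=ray(m,u,v); return o+d*(z-o[2])/d[2]
def proj(m,P):
    f=200/np.tan(np.radians(m['vfov'])/2); T=np.array(m['T'])
    q=T[:3,:3].T@(np.array(P)-T[:3,3]); s=q[:2]/q[2]; s=s*(1+m['k1']*(s@s)); return s*f+[m['cx'],m['cy']]
def tri(L):
    A=np.zeros((3,3));b=np.zeros(3)
    for m,u,v in L:
        o,d=ray(m,u,v); d=d/np.linalg.norm(d); M=np.eye(3)-np.outer(d,d); A+=M;b+=M@o
    return np.linalg.solve(A,b)
E
python3 - <<'E'
from h import *
for n in ['scene','top','wrist']:
    im,m=snap(n,n+'0.png'); print(n,m['vfov'],m['cx'],m['cy'],m['k1'],np.round(m['T'],3).tolist())
s=status.get_state();print(s)
E
```

```text
pics
scene 54.97944668790904 325.63509789469646 199.81422855132368 -4.69640697955205e-05 [[0.298, 0.499, -0.814, 1.215], [0.955, -0.149, 0.258, -0.125], [0.007, -0.854, -0.521, 0.469], [0.0, 0.0, 0.0, 1.0]]
top 48.47873606422524 321.60584600776195 200.02864599456754 -0.1282373920682914 [[-0.008, -0.986, 0.168, 0.417], [-1.0, 0.011, 0.022, 0.068], [-0.024, -0.168, -0.985, 0.982], [0.0, 0.0, 0.0, 1.0]]
wrist 68.921795310352 318.76280051875597 199.70481954223115 -0.017285979616620248 [[0.313, 0.899, 0.308, 0.101], [0.95, -0.295, -0.103, 0.572], [-0.002, 0.325, -0.946, 0.373], [0.0, 0.0, 0.0, 1.0]]
{'clock': 0.15, 'joint_pos': array([1.11241986e+00, 3.13821501e-01, 4.52779016e-02, 1.30359998e+00,
       1.10540788e-05, 1.43121698e+00]), 'qvel': array([ 0.00234545, -0.00154147,  0.00255107, -0.0004946 ,  0.00033975,
       -0.00036544]), 'tau': array([ 2.13128202e-03, -4.81063735e+01,  2.98816109e+01,  1.38837425e-02,
       -1.07219166e-04, -2.42249467e-05]), 'tcp_pos': array([0.18005142, 0.54570025, 0.23063288]), 'orientation': array([ 3.10010743e-04,  8.10377669e-01,  5.85907484e-01, -5.98078181e-04]), 'wrist_force': array([-0.49074102, -0.27103114, -0.48697705]), 'ft_torque': array([ 0.06004338, -0.03894926, -0.00015539]), 'finger_gap': 0.08523426855208303}
```

View pics/scene0.png

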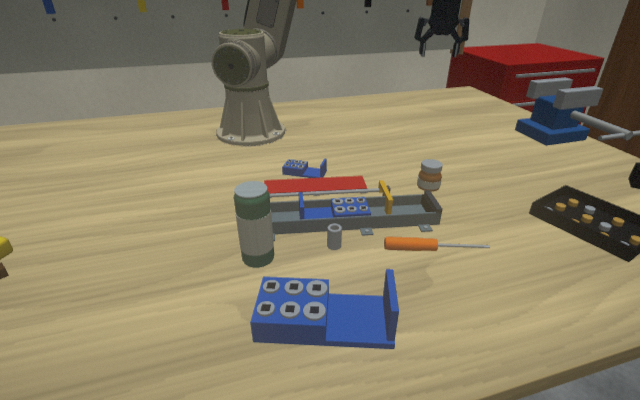

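View pics/top0.png

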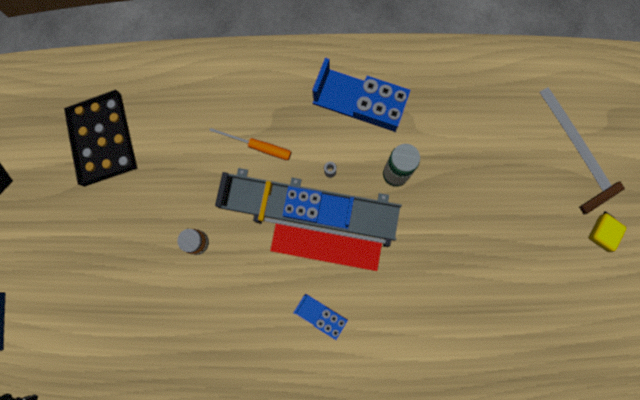

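View pics/wrist0.png

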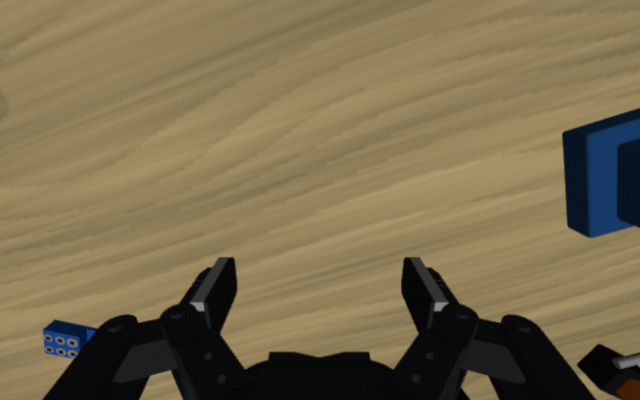

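The middle-sized rack is the one in the chute. Next I measure positions from enlarged crops.

```bash
python3 - <<'E'
import cv2
a=cv2.imread('pics/top0.png')[130:280,200:440]; cv2.imwrite('pics/t1.png',cv2.resize(a,(792,495),interpolation=cv2.INTER_CUBIC))
a=cv2.imread('pics/scene0.png')[150:280,220:460]; cv2.imwrite('pics/s1.png',cv2.resize(a,(792,429),interpolation=cv2.INTER_CUBIC))
E
```

```text
(no output)
```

View pics/t1.png

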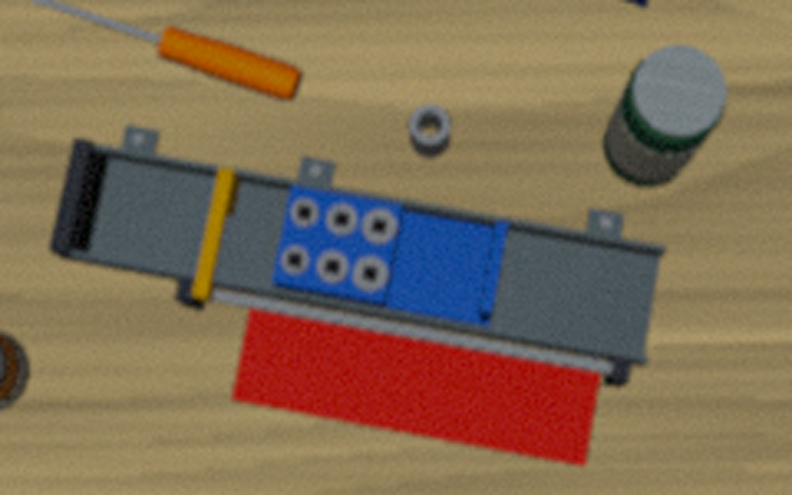

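View pics/s1.png

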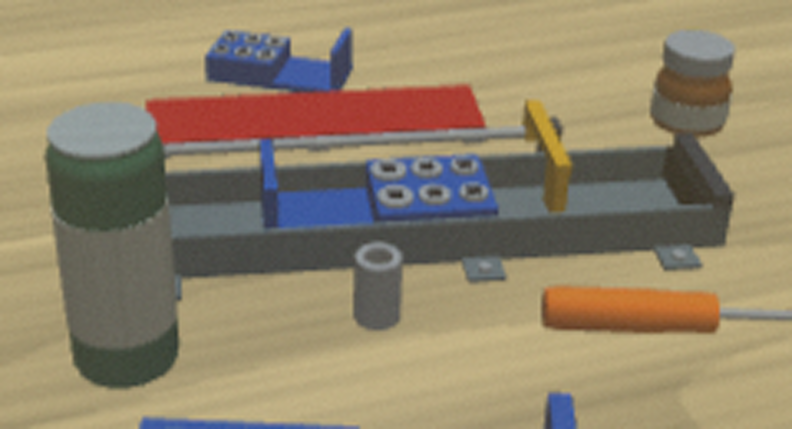

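```bash
cat > meas.py <<'E'
from h import *
mt=viewer.camera_model('top'); ms=viewer.camera_model('scene')
def quad(f,sc):
    a=cv2.imread('pics/'+f).astype(int); b,g,r=a[...,0],a[...,1],a[...,2]
    m=((r>110)&(g<60)&(b<60)).astype('uint8')
    m[:, :200]=0; m[:,420:]=0; m[:140]=0
    n,l,st,_=cv2.connectedComponentsWithStats(m); i=1+np.argmax(st[1:,4])
    c=max(cv2.findContours((l==i).astype('uint8'),0,1)[0],key=cv2.contourArea)
    for e in np.arange(1,12,.25):
        p=cv2.approxPolyDP(cv2.convexHull(c),e,True)
        if len(p)<=4: break
    return p[:,0].astype(float)
if __name__=='__main__':
    qt=quad('top0.png',1); qs=quad('scene0.png',1); print(qt,qs)
    for q,m in((qt,mt),(qs,ms)):
        W=np.array([onz(m,*p,.046) for p in q]); print(np.round(W,3))
    c=np.array
    f=lambda u,v:(mt,200+u/3.3,130+v/3.3); g=lambda u,v:(ms,220+u/3.3,150+v/3.3)
    # chute wall top corners: back right of -y wall
    print('stop end -y', onz(*f(80,143),.031),'back end -y',onz(*f(663,248),.031))
    print('stop end +y', onz(*f(55,252),.031),'back +y',onz(*f(645,360),.031))
    print('plate top -y', onz(*f(508,222),.058), onz(*f(498,220),.058),'+y',onz(*f(490,320),.058),onz(*f(481,316),.058))
    print('plate tri (-y outer top)',tri([f(508,222),g(263,160)]))
    print('plate scene',onz(*g(261,139),.058),onz(*g(268,165),.058))
    print('can top',onz(*f(680,90),.15),tri([f(680,90),g(103,130)]))
    print('gate',onz(*f(227,170),.064))
    print('jar',onz(mt,190,240,.065))
E
python3 meas.py
```

```text
[[276. 224.]
 [380. 243.]
 [377. 268.]
 [273. 251.]] [[325. 188.]
 [282. 191.]
 [280. 185.]
 [322. 178.]]
[[ 0.526  0.187  0.046]
 [ 0.484 -0.033  0.046]
 [ 0.432 -0.025  0.046]
 [ 0.469  0.193  0.046]]
[[0.505 0.098 0.046]
 [0.491 0.004 0.046]
 [0.463 0.005 0.046]
 [0.458 0.105 0.046]]
stop end -y [0.64229408 0.30552874 0.031     ] back end -y [ 0.56632335 -0.08235884  0.031     ]
stop end +y [0.5681628  0.32017624 0.031     ] back +y [ 0.49286764 -0.06802556  0.031     ]
plate top -y [0.58009056 0.02063168 0.058     ] [0.58146486 0.02700412 0.058     ] +y [0.51724637 0.03323971 0.058     ] [0.51985474 0.03889407 0.058     ]
plate tri (-y outer top) [0.57743825 0.02206745 0.07386914]
plate scene [0.52632091 0.03372206 0.058     ] [0.55872249 0.03013842 0.058     ]
can top [ 0.6413179  -0.07723357  0.15      ] [ 0.64238343 -0.07659227  0.14660831]
gate [0.61513563 0.20068548 0.064     ]
jar [0.49167742 0.36648046 0.065     ]
```

```bash
cat >> h.py <<'E'
TH=np.radians(79.0); O=np.array([.5846,.2072])
E=np.array([np.cos(TH),np.sin(TH)]); N=np.array([-E[1],E[0]])
def toC(p): d=np.array(p)[:2]-O; return np.array([d@E,d@N])
def fromC(x,y): return O+x*E+y*N
from scipy.spatial.transform import Rotation as R
def tool():
    s=status.get_state(); q=s['orientation']; return s,R.from_quat([q[1],q[2],q[3],q[0]])
def plan(x,y,z):
    s,r=tool(); t=np.array([*fromC(x,y),z]); d=r.as_matrix().T@(t-s['tcp_pos'])
    Rt=np.column_stack([[*N,0],[*E,0],[0,0,-1.]]); a=(r.inv()*R.from_matrix(Rt)).as_rotvec()
    print('t',s['clock'],'chute',np.round(toC(s['tcp_pos']),4),'z',round(s['tcp_pos'][2],4),'F',np.round(s['wrist_force'],2)); print('shift',np.round(d,4),'rot',np.round(a,4))
E
python3 - <<'E'
from h import *
plan(-.215,.05,.2)
mt=viewer.camera_model('top'); ms=viewer.camera_model('scene')
f=lambda u,v:(mt,200+u/3.3,130+v/3.3); g=lambda u,v:(ms,220+u/3.3,150+v/3.3)
for n,a,b in [('bar inner',(248,308),(484,125)),('bar outer',(233,400),(470,87)),('stop -y',(80,143),(727,205)),('plate -y',(508,222),(263+5,190-0)),]:
    p=tri([f(*a),g(*b)]); print(n,p,toC(p))
E
```

```text
t 0.15 chute [0.2551 0.4617] z 0.2306 F [-0.49 -0.27 -0.49]
shift [-0.4142  0.4679  0.0311] rot [-1.3000e-03  8.0000e-04 -1.6976e+00]
bar inner [0.52804839 0.18867833 0.04411201] [-0.02897193  0.05197849]
bar outer [0.46958685 0.20011461 0.04161874] [-0.02890075  0.11154807]
stop -y [0.64330835 0.3070631  0.02896278] [ 0.10923041 -0.03857494]
plate -y [0.58113577 0.02235356 0.05465404] [-0.1821113  -0.03186978]
```

Call:
carry_out([
  {"x": -0.041,"y": 0.046,"z": 0.003,"az": -0.12,"hand": 1},
  {"x": -0.069,"y": 0.078,"z": 0.005,"az": -0.24,"hand": 1},
  {"x": -0.097,"y": 0.109,"z": 0.007,"az": -0.36,"hand": 1},
  {"x": -0.124,"y": 0.14,"z": 0.009,"az": -0.48,"hand": 1},
  {"x": -0.152,"y": 0.172,"z": 0.011,"az": -0.6,"hand": 1},
  {"x": -0.179,"y": 0.203,"z": 0.013,"az": -0.72,"hand": 1},
  {"x": -0.207,"y": 0.234,"z": 0.015,"az": -0.84,"hand": 1},
  {"x": -0.235,"y": 0.265,"z": 0.017,"az": -0.96,"hand": 1},
  {"x": -0.262,"y": 0.296,"z": 0.019,"az": -1.08,"hand": 1},
  {"x": -0.29,"y": 0.328,"z": 0.021,"az": -1.2,"hand": 1},
  {"x": -0.318,"y": 0.359,"z": 0.023,"az": -1.32,"hand": 1},
  {"x": -0.345,"y": 0.39,"z": 0.025,"az": -1.44,"hand": 1},
])

```text
schema error: expected keys x, y, z, ax, ay, az, hand
```

```bash
python3 -c "
from h import *
plan(-.215,.05,.2)"
```

```text
t 0.15 chute [0.2551 0.4617] z 0.2306 F [-0.49 -0.27 -0.49]
shift [-0.4142  0.4679  0.0311] rot [-1.3000e-03  8.0000e-04 -1.6976e+00]
```

All the keys are required.

Call:
carry_out([
  {"x": -0.03,"y": 0.035,"z": 0.003,"ax": 0,"ay": 0,"az": -0.12,"hand": 1},
  {"x": -0.06,"y": 0.07,"z": 0.005,"ax": 0,"ay": 0,"az": -0.24,"hand": 1},
  {"x": -0.09,"y": 0.105,"z": 0.007,"ax": 0,"ay": 0,"az": -0.36,"hand": 1},
  {"x": -0.12,"y": 0.14,"z": 0.009,"ax": 0,"ay": 0,"az": -0.48,"hand": 1},
  {"x": -0.15,"y": 0.172,"z": 0.011,"ax": 0,"ay": 0,"az": -0.6,"hand": 1},
  {"x": -0.179,"y": 0.203,"z": 0.013,"ax": 0,"ay": 0,"az": -0.72,"hand": 1},
  {"x": -0.207,"y": 0.234,"z": 0.015,"ax": 0,"ay": 0,"az": -0.84,"hand": 1},
  {"x": -0.235,"y": 0.265,"z": 0.017,"ax": 0,"ay": 0,"az": -0.96,"hand": 1},
  {"x": -0.262,"y": 0.296,"z": 0.019,"ax": 0,"ay": 0,"az": -1.08,"hand": 1},
  {"x": -0.29,"y": 0.328,"z": 0.021,"ax": 0,"ay": 0,"az": -1.2,"hand": 1},
  {"x": -0.318,"y": 0.359,"z": 0.023,"ax": 0,"ay": 0,"az": -1.32,"hand": 1},
  {"x": -0.345,"y": 0.39,"z": 0.025,"ax": 0,"ay": 0,"az": -1.44,"hand": 1},
])

```text
clock: 1.15
tcp_pos: [0.401, 0.1672, 0.2099]
orientation: [-0.0, 0.288, 0.958, -0.001]
wrist_force: [-0.2, -0.6, 0.3]
finger_gap: 0.0856
```

```bash
python3 -c "
from h import *
plan(-.215,.05,.2)"
```

```text
t 1.15 chute [-0.0743  0.1726] z 0.2099 F [-0.19 -0.56  0.3 ]
shift [-0.167  -0.0833  0.01  ] rot [-1.300e-03 -2.000e-04 -3.913e-01]
```

Call:
carry_out([
  {"x": -0.035,"y": -0.017,"z": 0.002,"ax": 0,"ay": 0,"az": -0.1,"hand": 1},
  {"x": -0.07,"y": -0.035,"z": 0.004,"ax": 0,"ay": 0,"az": -0.2,"hand": 1},
  {"x": -0.105,"y": -0.052,"z": 0.006,"ax": 0,"ay": 0,"az": -0.3,"hand": 1},
  {"x": -0.14,"y": -0.07,"z": 0.008,"ax": 0,"ay": 0,"az": -0.391,"hand": 1},
  {"x": -0.167,"y": -0.083,"z": 0.01,"ax": 0,"ay": 0,"az": -0.391,"hand": 1},
  {"x": -0.167,"y": -0.083,"z": 0.01,"ax": 0,"ay": 0,"az": -0.391,"hand": 1},
  {"x": -0.167,"y": -0.083,"z": 0.01,"ax": 0,"ay": 0,"az": -0.391,"hand": 1},
])

```text
clock: 1.73
tcp_pos: [0.4948, 0.0046, 0.1993]
orientation: [-0.001, 0.098, 0.995, -0.0]
wrist_force: [-0.8, 0.6, 0.1]
finger_gap: 0.0856
```

```bash
python3 -c "
from h import *
plan(-.215,.05,.12)
im,m=snap('wrist','w1.png'); print(np.round(m['T'],3))
for n,p in dict(plateT=(-.182,-.03,.058),plateT2=(-.182,.03,.058),bar=(-.26,.052,.046),bar2=(-.26,.113,.046),bar3=(-.03,.113,.046)).items(): print(n,proj(m,[*fromC(*p[:2]),p[2]]))"
```

```text
t 1.7333 chute [-0.2161  0.0495] z 0.1993 F [-0.81  0.57  0.06]
shift [0.0004 0.0011 0.0793] rot [-0.0011 -0.0019 -0.0038]
[[-0.981  0.184  0.061  0.479]
 [ 0.194  0.928  0.318 -0.078]
 [ 0.002  0.324 -0.946  0.342]
 [ 0.     0.     0.     1.   ]]
plateT [243.15789222 218.49694632]
plateT2 [300.09731007 218.28937708]
bar [320.81805344 141.81467015]
bar2 [381.41746102 141.63916449]
bar3 [369.20108109 325.4848691 ]
```

View pics/w1.png

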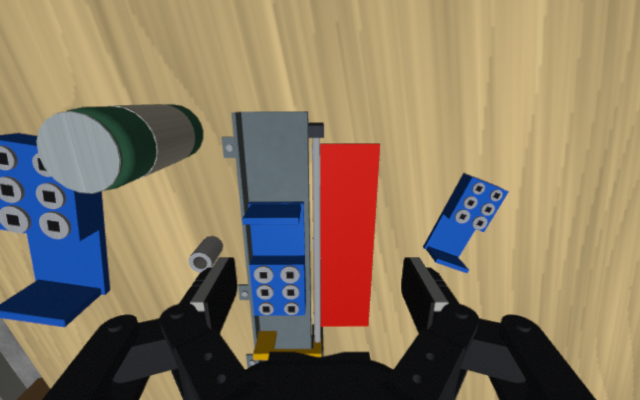

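Predicted and observed positions agree: the bar corner is at (320,143) and the plate top at row 218. I'll descend to just above the bar.

Call:
carry_out([
  {"x": -0.002,"y": 0.001,"z": 0.035,"ax": 0,"ay": 0,"az": 0,"hand": 1},
  {"x": -0.002,"y": 0.001,"z": 0.07,"ax": 0,"ay": 0,"az": 0,"hand": 1},
  {"x": -0.002,"y": 0.001,"z": 0.105,"ax": 0,"ay": 0,"az": 0,"hand": 1},
  {"x": -0.002,"y": 0.001,"z": 0.135,"ax": 0,"ay": 0,"az": 0,"hand": 1},
  {"x": -0.002,"y": 0.001,"z": 0.147,"ax": 0,"ay": 0,"az": 0,"hand": 1},
  {"x": -0.002,"y": 0.001,"z": 0.147,"ax": 0,"ay": 0,"az": 0,"hand": 1},
])

```text
clock: 2.28
tcp_pos: [0.492, 0.0082, 0.0494]
orientation: [-0.005, 0.096, 0.995, -0.0]
wrist_force: [-0.9, 0.1, -0.1]
finger_gap: 0.0855
```

```bash
python3 -c "
from h import *
plan(-.215,.048,.04)
snap('wrist','w2.png');snap('scene','s2.png')
a=cv2.imread('pics/s2.png')[120:270,200:440]; cv2.imwrite('pics/s2c.png',cv2.resize(a,(792,495)))"
```

```text
t 2.2833 chute [-0.213   0.0529] z 0.0494 F [-0.9   0.05 -0.07]
shift [-0.005  -0.002   0.0093] rot [-0.0011 -0.0094  0.0002]
```

View pics/w2.png

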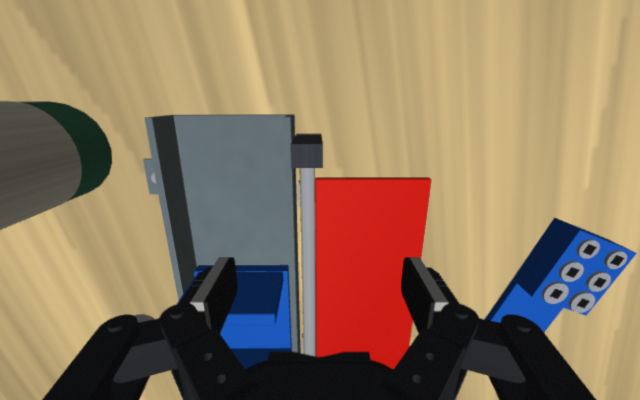

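View pics/s2c.png

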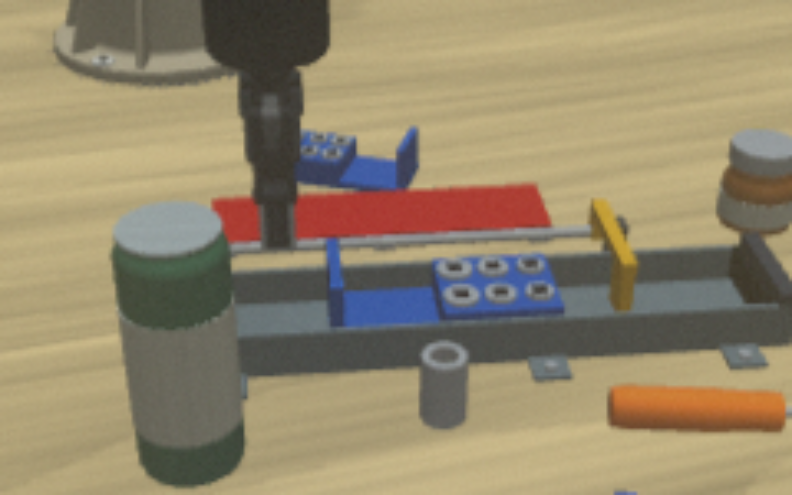

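Tips are about 13 mm above the TCP when open, so I expect to touch the bar at TCP z ≈ 0.033. I'll correct laterally and press.

Call:
carry_out([
  {"x": -0.004,"y": -0.001,"z": 0.003,"ax": 0,"ay": -0.009,"az": 0,"hand": 1},
  {"x": -0.005,"y": -0.002,"z": 0.008,"ax": 0,"ay": -0.009,"az": 0,"hand": 1},
  {"x": -0.005,"y": -0.002,"z": 0.013,"ax": 0,"ay": -0.009,"az": 0,"hand": 1},
  {"x": -0.005,"y": -0.002,"z": 0.018,"ax": 0,"ay": -0.009,"az": 0,"hand": 1},
  {"x": -0.005,"y": -0.002,"z": 0.023,"ax": 0,"ay": -0.009,"az": 0,"hand": 1},
  {"x": -0.005,"y": -0.002,"z": 0.023,"ax": 0,"ay": -0.009,"az": 0,"hand": 1},
])

```text
clock: 2.88
tcp_pos: [0.4997, 0.0045, 0.0291]
orientation: [0.003, 0.096, 0.995, -0.001]
wrist_force: [1.1, -1.3, 2.7]
finger_gap: 0.0855
```

```bash
python3 -c "
from h import *
plan(-.215,.048,.015)
snap('wrist','w3.png');snap('scene','s3.png')
a=cv2.imread('pics/s3.png')[120:270,200:440]; cv2.imwrite('pics/s3c.png',cv2.resize(a,(792,495)))"
```

```text
t 2.8833 chute [-0.2152  0.0447] z 0.0291 F [ 1.06 -1.28  2.71]
shift [0.0034 0.0002 0.0141] rot [-0.0007  0.0057 -0.0004]
```

View pics/w3.png

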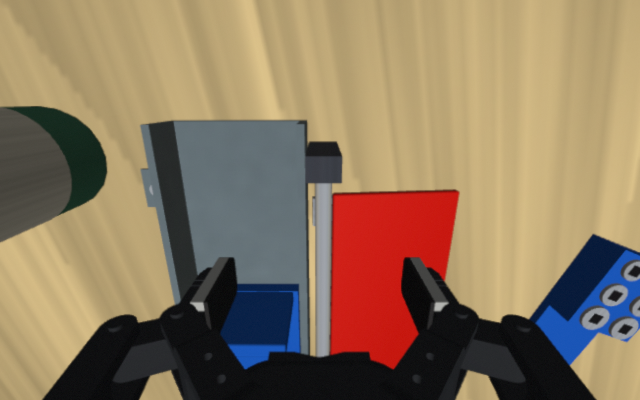

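View pics/s3c.png

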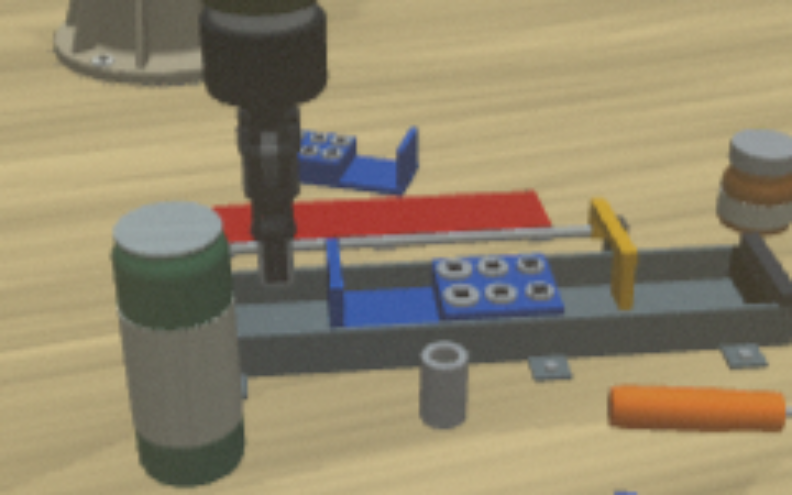

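Contact: 2.7 N up and the gate is beginning to move. I'll press further.

Call:
carry_out([
  {"x": 0.002,"y": 0,"z": 0.005,"ax": 0,"ay": 0.003,"az": 0,"hand": 1},
  {"x": 0.002,"y": 0,"z": 0.01,"ax": 0,"ay": 0.003,"az": 0,"hand": 1},
  {"x": 0.002,"y": 0,"z": 0.014,"ax": 0,"ay": 0.003,"az": 0,"hand": 1},
  {"x": 0.002,"y": 0,"z": 0.014,"ax": 0,"ay": 0.003,"az": 0,"hand": 1},
  {"x": 0.002,"y": 0,"z": 0.014,"ax": 0,"ay": 0.003,"az": 0,"hand": 1},
])

```text
clock: 3.4
tcp_pos: [0.4976, 0.0048, 0.0154]
orientation: [0.001, 0.096, 0.995, -0.001]
wrist_force: [0.3, -0.1, 4.6]
finger_gap: 0.0855
```

```bash
python3 -c "
from h import *
plan(-.215,.048,.015)
snap('top','t4.png');snap('scene','s4.png')
a=cv2.imread('pics/s4.png')[120:270,200:440]; cv2.imwrite('pics/s4c.png',cv2.resize(a,(792,495)))
plan(-.215,.048,.015)"
```

```text
t 3.4 chute [-0.2153  0.0468] z 0.0154 F [ 0.3  -0.14  4.57]
shift [0.0012 0.0003 0.0004] rot [-0.0009  0.002  -0.0004]
t 3.5 chute [-0.2153  0.0468] z 0.0156 F [ 0.2  -0.15  3.68]
shift [0.0012 0.0003 0.0006] rot [-0.0009  0.0021 -0.0004]
```

View pics/s4c.png

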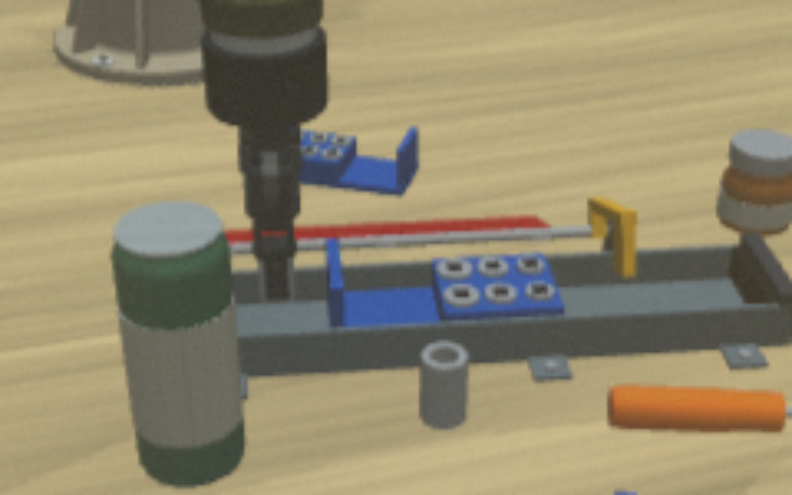

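```bash
python3 -c "
from h import *
m=viewer.camera_model('scene')
for f in ['scene0.png','s3.png','s4.png']:
    a=cv2.imread('pics/'+f).astype(int); y=(a[...,2]>110)&(a[...,1]>70)&(a[...,0]<50); y[:, :370]=0; y[:,400:]=0;y[:170]=0;y[235:]=0
    v,u=np.nonzero(y); i=np.argsort(v)[-6:]; print(f,v[i],u[i])
for th in [0,.1,.2,.3,.35,.4,.45]:
    dy=-.032-.048; dz=.024-.042; c,s=np.cos(th),np.sin(th)
    y=.048+dy*c+dz*s; z=.042-dy*s+dz*c   # bar side goes down
    print(th,np.round([proj(m,[*fromC(x,y),z]) for x in(-.004,.004)],1).tolist())
"
```

```text
scene0.png [212 212 212 213 213 213] [388 389 390 388 389 390]
s3.png [211 211 211 212 212 212] [388 389 390 388 389 390]
s4.png [198 200 201 201 202 202] [388 388 388 391 390 391]
0 [[385.9, 215.4], [389.7, 215.2]]
0.1 [[386.5, 212.6], [390.2, 212.4]]
0.2 [[386.9, 209.4], [390.7, 209.2]]
0.3 [[387.2, 206.0], [391.0, 205.8]]
0.35 [[387.3, 204.2], [391.2, 204.0]]
0.4 [[387.4, 202.4], [391.3, 202.2]]
0.45 [[387.5, 200.5], [391.4, 200.3]]
```

Gate is up to about 0.35–0.39 rad. I'll press 2 mm further and start the push.

Call:
carry_out([
  {"x": 0.001,"y": 0,"z": 0.001,"ax": 0,"ay": 0.002,"az": 0,"hand": 1},
  {"x": 0.001,"y": 0,"z": 0.002,"ax": 0,"ay": 0.002,"az": 0,"hand": 1},
  {"x": 0.001,"y": 0.004,"z": 0.002,"ax": 0,"ay": 0.002,"az": 0,"hand": 1},
  {"x": 0.001,"y": 0.008,"z": 0.002,"ax": 0,"ay": 0.002,"az": 0,"hand": 1},
  {"x": 0.001,"y": 0.012,"z": 0.002,"ax": 0,"ay": 0.002,"az": 0,"hand": 1},
  {"x": 0.001,"y": 0.016,"z": 0.002,"ax": 0,"ay": 0.002,"az": 0,"hand": 1},
  {"x": 0.001,"y": 0.019,"z": 0.002,"ax": 0,"ay": 0.002,"az": 0,"hand": 1},
  {"x": 0.001,"y": 0.022,"z": 0.002,"ax": 0,"ay": 0.002,"az": 0,"hand": 1},
  {"x": 0.001,"y": 0.025,"z": 0.002,"ax": 0,"ay": 0.002,"az": 0,"hand": 1},
  {"x": 0.001,"y": 0.028,"z": 0.002,"ax": 0,"ay": 0.002,"az": 0,"hand": 1},
])

```text
clock: 4.33
tcp_pos: [0.5014, 0.0323, 0.0133]
orientation: [-0.001, 0.096, 0.995, -0.001]
wrist_force: [-2.6, -5.1, 2.8]
finger_gap: 0.0857
```

```bash
python3 -c "
from h import *
plan(-.188,.048,.0135)
snap('wrist','w5.png');snap('scene','s5.png')
a=cv2.imread('pics/s5.png')[120:270,200:440]; cv2.imwrite('pics/s5c.png',cv2.resize(a,(792,495)))"
```

```text
t 4.3333 chute [-0.1876  0.0483] z 0.0133 F [-2.61 -5.07  2.79]
shift [-0.0003 -0.0004 -0.0002] rot [-0.0025 -0.0009 -0.0007]
```

View pics/s5c.png

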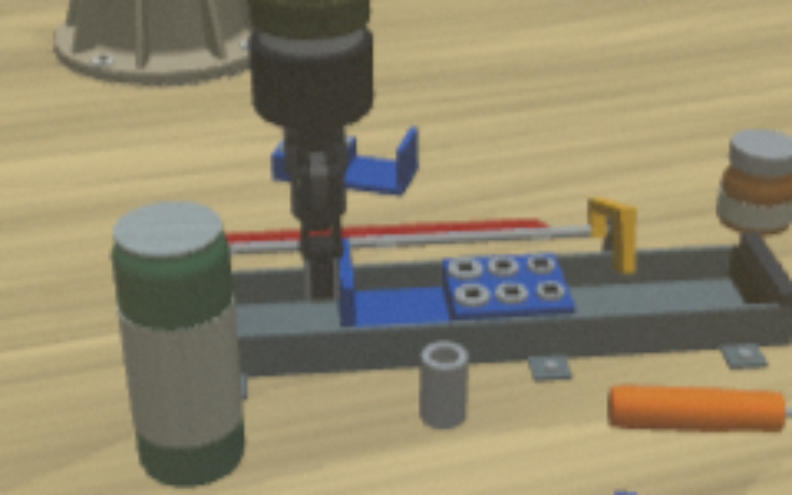

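View pics/w5.png

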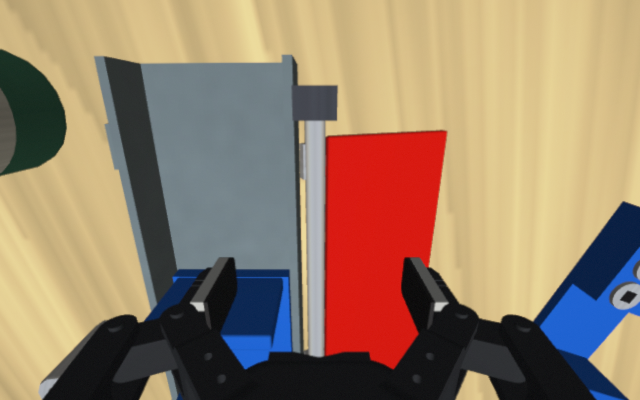

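Rack moving with about 5 N, gate up. I'll keep pushing.

Call:
carry_out([
  {"x": 0,"y": 0.004,"z": 0,"ax": 0,"ay": 0,"az": 0,"hand": 1},
  {"x": 0,"y": 0.008,"z": 0,"ax": 0,"ay": 0,"az": 0,"hand": 1},
  {"x": 0,"y": 0.012,"z": 0,"ax": 0,"ay": 0,"az": 0,"hand": 1},
  {"x": 0,"y": 0.016,"z": 0,"ax": 0,"ay": 0,"az": 0,"hand": 1},
  {"x": 0,"y": 0.02,"z": 0,"ax": 0,"ay": 0,"az": 0,"hand": 1},
  {"x": 0,"y": 0.024,"z": 0,"ax": 0,"ay": 0,"az": 0,"hand": 1},
  {"x": 0,"y": 0.028,"z": 0,"ax": 0,"ay": 0,"az": 0,"hand": 1},
  {"x": 0,"y": 0.032,"z": 0,"ax": 0,"ay": 0,"az": 0,"hand": 1},
  {"x": 0,"y": 0.036,"z": 0,"ax": 0,"ay": 0,"az": 0,"hand": 1},
  {"x": 0,"y": 0.04,"z": 0,"ax": 0,"ay": 0,"az": 0,"hand": 1},
])

```text
clock: 5.27
tcp_pos: [0.5089, 0.0714, 0.0133]
orientation: [-0.001, 0.096, 0.995, -0.001]
wrist_force: [-3.1, -7.7, 3.9]
finger_gap: 0.0857
```

```bash
python3 -c "
from h import *
plan(-.065,.048,.0135)
snap('scene','s6.png')
a=cv2.imread('pics/s6.png')[120:270,200:440]; cv2.imwrite('pics/s6c.png',cv2.resize(a,(792,495)))"
```

```text
t 5.2667 chute [-0.1477  0.0484] z 0.0133 F [-3.07 -7.73  3.93]
shift [-0.0003  0.0827 -0.0004] rot [-0.0031 -0.0009 -0.001 ]
```

View pics/s6c.png

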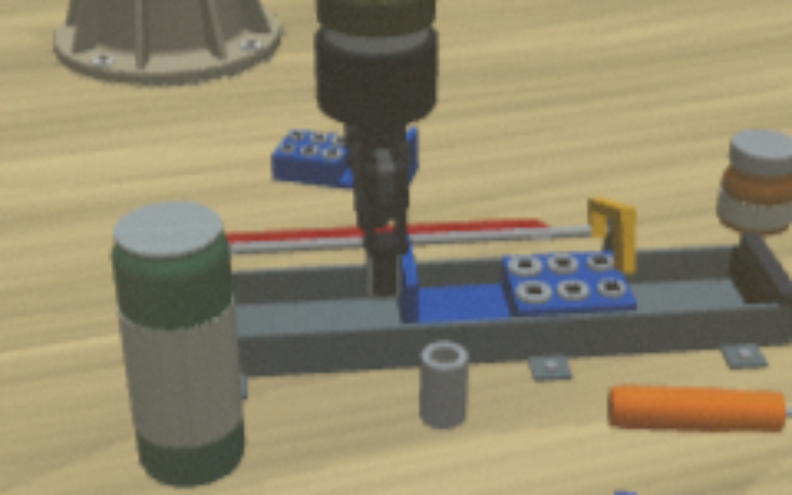

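The front is reaching the gate, which is clear above it. I'll go on.

Call:
carry_out([
  {"x": 0,"y": 0.004,"z": 0,"ax": 0,"ay": 0,"az": 0,"hand": 1},
  {"x": 0,"y": 0.008,"z": 0,"ax": 0,"ay": 0,"az": 0,"hand": 1},
  {"x": 0,"y": 0.012,"z": 0,"ax": 0,"ay": 0,"az": 0,"hand": 1},
  {"x": 0,"y": 0.016,"z": 0,"ax": 0,"ay": 0,"az": 0,"hand": 1},
  {"x": 0,"y": 0.02,"z": 0,"ax": 0,"ay": 0,"az": 0,"hand": 1},
  {"x": 0,"y": 0.024,"z": 0,"ax": 0,"ay": 0,"az": 0,"hand": 1},
  {"x": 0,"y": 0.028,"z": 0,"ax": 0,"ay": 0,"az": 0,"hand": 1},
  {"x": 0,"y": 0.032,"z": 0,"ax": 0,"ay": 0,"az": 0,"hand": 1},
  {"x": 0,"y": 0.036,"z": 0,"ax": 0,"ay": 0,"az": 0,"hand": 1},
  {"x": 0,"y": 0.04,"z": 0,"ax": 0,"ay": 0,"az": 0,"hand": 1},
])

```text
clock: 6.15
tcp_pos: [0.5165, 0.1107, 0.0133]
orientation: [-0.001, 0.097, 0.995, -0.002]
wrist_force: [-2.6, -6.7, 4.5]
finger_gap: 0.085
```

```bash
python3 -c "
from h import *
plan(-.065,.048,.0135)
snap('scene','s7.png')
a=cv2.imread('pics/s7.png')[120:270,200:440]; cv2.imwrite('pics/s7c.png',cv2.resize(a,(792,495)))"
```

```text
t 6.15 chute [-0.1077  0.0485] z 0.0133 F [-2.63 -6.65  4.55]
shift [-0.0004  0.0427 -0.0003] rot [-0.0039 -0.0011 -0.0014]
```

View pics/s7c.png

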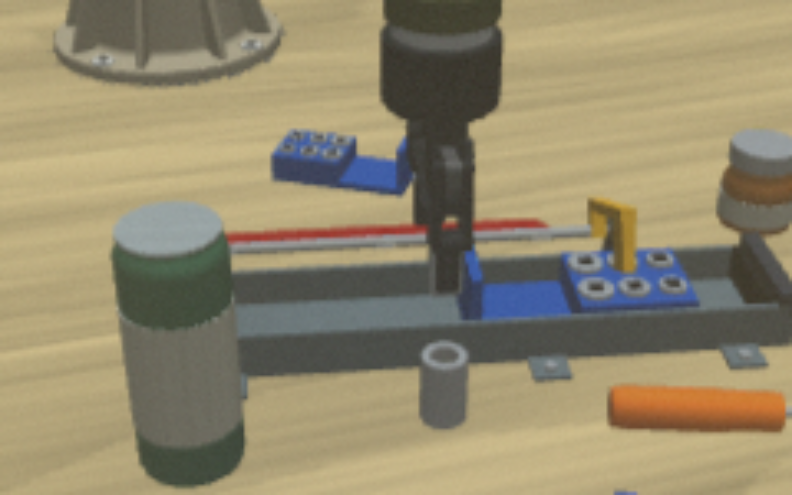

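Call:
carry_out([
  {"x": 0,"y": 0.004,"z": 0,"ax": 0,"ay": 0,"az": 0,"hand": 1},
  {"x": 0,"y": 0.008,"z": 0,"ax": 0,"ay": 0,"az": 0,"hand": 1},
  {"x": 0,"y": 0.012,"z": 0,"ax": 0,"ay": 0,"az": 0,"hand": 1},
  {"x": 0,"y": 0.016,"z": 0,"ax": 0,"ay": 0,"az": 0,"hand": 1},
  {"x": 0,"y": 0.02,"z": 0,"ax": 0,"ay": 0,"az": 0,"hand": 1},
  {"x": 0,"y": 0.024,"z": 0,"ax": 0,"ay": 0,"az": 0,"hand": 1},
  {"x": 0,"y": 0.028,"z": 0,"ax": 0,"ay": 0,"az": 0,"hand": 1},
  {"x": 0,"y": 0.032,"z": 0,"ax": 0,"ay": 0,"az": 0,"hand": 1},
  {"x": 0,"y": 0.036,"z": 0,"ax": 0,"ay": 0,"az": 0,"hand": 1},
])

```text
clock: 6.95
tcp_pos: [0.5232, 0.146, 0.0134]
orientation: [-0.001, 0.097, 0.995, -0.002]
wrist_force: [-3.6, -6.5, 6.1]
finger_gap: 0.0855
```

```bash
python3 -c "
from h import *
plan(-.065,.048,.0135)
snap('scene','s8.png');snap('top','t8.png')
a=cv2.imread('pics/s8.png')[120:270,200:440]; cv2.imwrite('pics/s8c.png',cv2.resize(a,(792,495)))
a=cv2.imread('pics/t8.png')[130:280,200:440]; cv2.imwrite('pics/t8c.png',cv2.resize(a,(792,495)))"
```

```text
t 6.95 chute [-0.0718  0.0486] z 0.0134 F [-3.57 -6.52  6.06]
shift [-0.0006  0.0068 -0.0002] rot [-0.0049 -0.0013 -0.0018]
```

View pics/s8c.png

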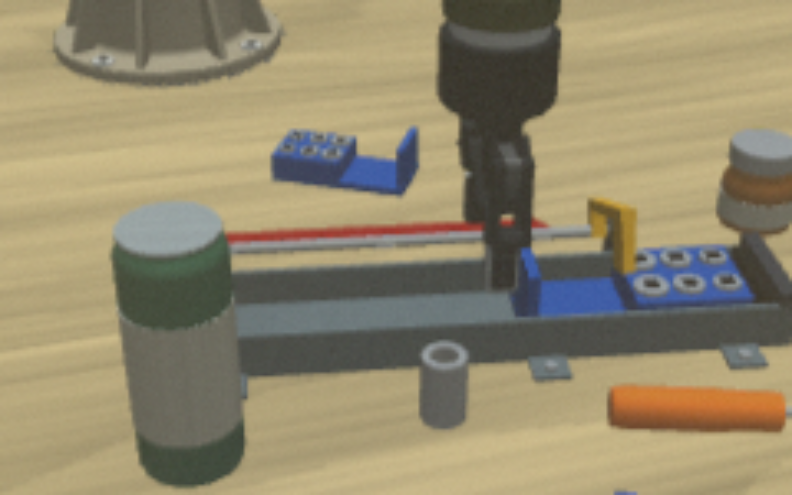

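View pics/t8c.png

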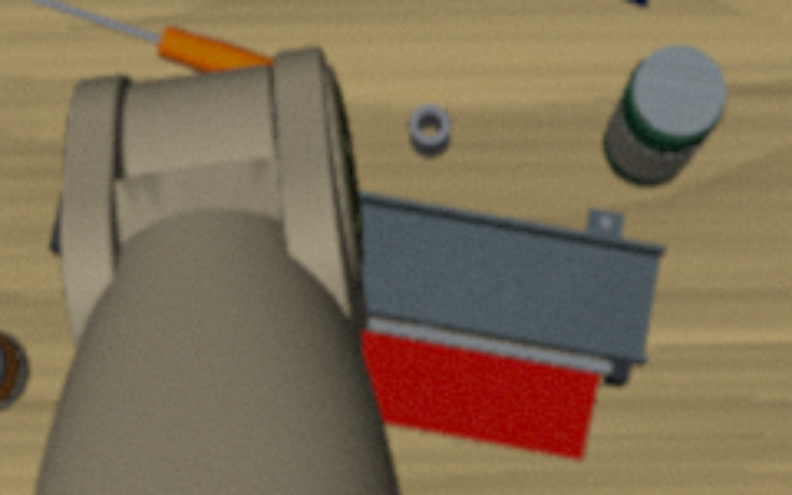

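Call:
carry_out([
  {"x": 0,"y": 0.0015,"z": 0,"ax": 0,"ay": 0,"az": 0,"hand": 1},
  {"x": 0,"y": 0.003,"z": 0,"ax": 0,"ay": 0,"az": 0,"hand": 1},
  {"x": 0,"y": 0.004,"z": 0,"ax": 0,"ay": 0,"az": 0,"hand": 1},
  {"x": 0,"y": 0.005,"z": 0,"ax": 0,"ay": 0,"az": 0,"hand": 1},
  {"x": 0,"y": 0.005,"z": 0,"ax": 0,"ay": 0,"az": 0,"hand": 1},
])

```text
clock: 7.47
tcp_pos: [0.524, 0.151, 0.0134]
orientation: [-0.001, 0.097, 0.995, -0.002]
wrist_force: [-1.8, -7.1, 5.8]
finger_gap: 0.0852
```

```bash
python3 -c "
from h import *
plan(-.065,.048,.0135)
snap('scene','s9.png')
a=cv2.imread('pics/s9.png')[120:270,200:440]; cv2.imwrite('pics/s9c.png',cv2.resize(a,(792,495)))"
```

```text
t 7.4667 chute [-0.0668  0.0488] z 0.0134 F [-1.85 -7.06  5.84]
shift [-0.0008  0.0018 -0.0001] rot [-0.0049 -0.0016 -0.0016]
```

View pics/s9c.png

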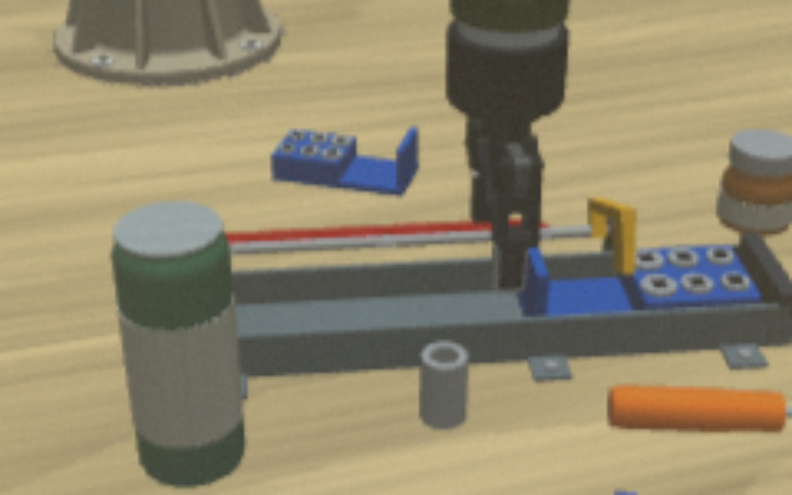

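Call:
carry_out([
  {"x": 0,"y": 0.0007,"z": 0,"ax": 0,"ay": 0,"az": 0,"hand": 1},
  {"x": 0,"y": 0.0014,"z": 0,"ax": 0,"ay": 0,"az": 0,"hand": 1},
  {"x": 0,"y": 0.002,"z": 0,"ax": 0,"ay": 0,"az": 0,"hand": 1},
])

```text
clock: 7.77
tcp_pos: [0.524, 0.1521, 0.0134]
orientation: [-0.001, 0.097, 0.995, -0.003]
wrist_force: [-1.4, -7.6, 4.5]
finger_gap: 0.0853
```

Call:
carry_out([
  {"x": 0,"y": 0.0007,"z": 0,"ax": 0,"ay": 0,"az": 0,"hand": 1},
  {"x": 0,"y": 0.0014,"z": 0,"ax": 0,"ay": 0,"az": 0,"hand": 1},
  {"x": 0,"y": 0.002,"z": 0,"ax": 0,"ay": 0,"az": 0,"hand": 1},
])

```text
clock: 8.02
tcp_pos: [0.5242, 0.1533, 0.0134]
orientation: [-0.001, 0.098, 0.995, -0.004]
wrist_force: [-2.2, -6.3, 5.4]
finger_gap: 0.0854
```

```bash
python3 -c "
from h import *
plan(-.065,.048,.0135)
snap('scene','s10.png')
a=cv2.imread('pics/s10.png')[180:230,340:460]; cv2.imwrite('pics/s10c.png',cv2.resize(a,(792,330),interpolation=cv2.INTER_CUBIC))"
```

```text
t 8.0167 chute [-0.0644  0.049 ] z 0.0134 F [-2.19 -6.27  5.42]
shift [-0.001  -0.0006 -0.0001] rot [-0.0078 -0.0021 -0.0035]
```

View pics/s10c.png

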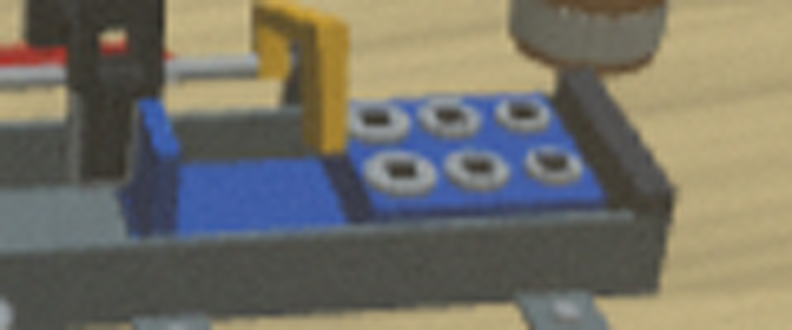

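```bash
python3 -c "
from h import *
m=viewer.camera_model('scene')
g=lambda u,v:(m,340+u/6.6,180+v/6.6)
for n,p,z in [('front top far',(548,93),.036),('front top near',(606,205),.036),('block back far',(350,103),.036),('back near',(370,215),.036),('plate near top outer',(160,152),.058),('plate far outer',(138,101),.058)]:
  print(n,toC(onz(*g(*p),z)))
"
```

```text
front top far [0.09372955 0.02611731]
front top near [ 0.08932371 -0.04299117]
block back far [0.02540428 0.02625578]
back near [ 0.0138973  -0.04118466]
plate near top outer [-0.05226915 -0.03279608]
plate far outer [-0.05322385 -0.00186022]
```

Call:
carry_out([
  {"x": -0.001,"y": 0.001,"z": 0,"ax": 0,"ay": 0,"az": 0,"hand": 1},
  {"x": -0.001,"y": 0.002,"z": 0,"ax": 0,"ay": 0,"az": 0,"hand": 1},
  {"x": -0.001,"y": 0.003,"z": 0,"ax": 0,"ay": 0,"az": 0,"hand": 1},
])

```text
clock: 8.32
tcp_pos: [0.5245, 0.154, 0.0133]
orientation: [-0.002, 0.099, 0.995, -0.006]
wrist_force: [-5.5, -14.5, 7.8]
finger_gap: 0.0856
```

```bash
python3 -c "
from h import *
plan(-.062,.048,.0135)"
```

```text
t 8.3167 chute [-0.0636  0.0488] z 0.0133 F [ -5.51 -14.5    7.77]
shift [-0.0008  0.0016 -0.0002] rot [-0.0124 -0.0035 -0.0055]
```

Force has risen to 15 N with motion stalled, so the rack is home. I'll back the pusher off a little with the bar still down, then lift slowly.

Call:
carry_out([
  {"x": 0,"y": 0,"z": 0,"ax": 0,"ay": 0,"az": 0,"hand": 1},
  {"x": 0,"y": -0.002,"z": 0,"ax": -0.006,"ay": -0.002,"az": -0.003,"hand": 1},
  {"x": 0,"y": -0.005,"z": 0,"ax": -0.012,"ay": -0.003,"az": -0.005,"hand": 1},
  {"x": 0,"y": -0.008,"z": 0,"ax": -0.012,"ay": -0.003,"az": -0.005,"hand": 1},
  {"x": 0,"y": -0.008,"z": 0,"ax": -0.012,"ay": -0.003,"az": -0.005,"hand": 1},
])

```text
clock: 8.73
tcp_pos: [0.5231, 0.1463, 0.0136]
orientation: [-0.0, 0.096, 0.995, 0.0]
wrist_force: [-1.3, 3.5, 2.8]
finger_gap: 0.0856
```

```bash
python3 -c "
from h import *
plan(-.073,.048,.0135)
snap('scene','s11.png')
a=cv2.imread('pics/s11.png')[180:230,340:460]; cv2.imwrite('pics/s11c.png',cv2.resize(a,(792,330),interpolation=cv2.INTER_CUBIC))"
```

```text
t 8.7333 chute [-0.0715  0.0487] z 0.0136 F [-1.27  3.51  2.81]
shift [-0.0007 -0.0015  0.0001] rot [ 0.0009 -0.0001 -0.0006]
```

View pics/s11c.png

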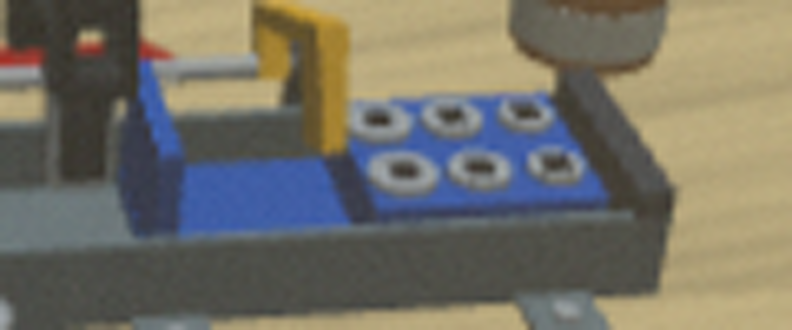

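The rack stays put and the finger is clear of it. Lifting.

Call:
carry_out([
  {"x": 0,"y": -0.001,"z": -0.003,"ax": 0,"ay": 0,"az": 0,"hand": 1},
  {"x": 0,"y": -0.001,"z": -0.007,"ax": 0,"ay": 0,"az": 0,"hand": 1},
  {"x": 0,"y": -0.001,"z": -0.011,"ax": 0,"ay": 0,"az": 0,"hand": 1},
  {"x": 0,"y": -0.001,"z": -0.015,"ax": 0,"ay": 0,"az": 0,"hand": 1},
  {"x": 0,"y": -0.001,"z": -0.019,"ax": 0,"ay": 0,"az": 0,"hand": 1},
  {"x": 0,"y": -0.001,"z": -0.024,"ax": 0,"ay": 0,"az": 0,"hand": 1},
  {"x": 0,"y": -0.001,"z": -0.034,"ax": 0,"ay": 0,"az": 0,"hand": 1},
  {"x": 0,"y": -0.001,"z": -0.06,"ax": 0,"ay": 0,"az": 0,"hand": 1},
  {"x": 0,"y": -0.001,"z": -0.095,"ax": 0,"ay": 0,"az": 0,"hand": 1},
  {"x": 0,"y": -0.001,"z": -0.13,"ax": 0,"ay": 0,"az": 0,"hand": 1},
  {"x": 0,"y": -0.001,"z": -0.13,"ax": 0,"ay": 0,"az": 0,"hand": 1},
  {"x": 0,"y": -0.001,"z": -0.13,"ax": 0,"ay": 0,"az": 0,"hand": 1},
])

```text
clock: 9.78
tcp_pos: [0.5255, 0.1455, 0.147]
orientation: [0.003, 0.096, 0.995, 0.001]
wrist_force: [-1.0, -0.1, -0.4]
finger_gap: 0.0854
```

```bash
python3 -c "
from h import *
plan(-.073,.048,.0135)
snap('scene','s12.png')
m=viewer.camera_model('scene')
a=cv2.imread('pics/s12.png'); y=a.astype(int); k=(y[...,2]>110)&(y[...,1]>70)&(y[...,0]<50); k[:, :370]=0; k[:,400:]=0;k[:170]=0;k[235:]=0
v,u=np.nonzero(k); print('tongue low row',v.max())
cv2.imwrite('pics/s12c.png',cv2.resize(a[120:270,220:460],(792,495),interpolation=cv2.INTER_CUBIC))"
```

```text
t 9.7833 chute [-0.0719  0.0463] z 0.147 F [-1.01 -0.12 -0.4 ]
shift [ 0.0026 -0.0014  0.1335] rot [ 0.0024  0.0066 -0.0007]
tongue low row 213
```

View pics/s12c.png

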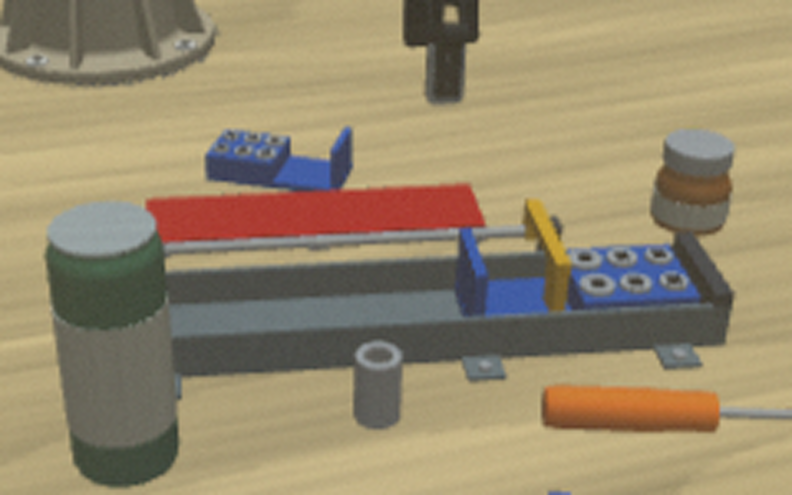

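The gate is shut again (tongue row 213, same as at the start), the rack is against the stop, and the robot is clear.

```bash
python3 -c "
from h import *
print(env.hand_in())"
```

```text
the job is handed in; nothing more can be done
None
```

The rack is stowed and the job is handed in; no verdict was reported. One fingertip pressed the red bar and held the gate up. The other pushed the middle-sized rack under the gate until its front met the rubber stop. I then backed off about 8 mm with the bar still down and lifted slowly, so the gate dropped into the gap behind the sockets.

**Last checks:**
- **Rack home:** the push force rose from about 7 N to 15.5 N with the rack stalled. The plate measured at chute x of about -53 mm just before that final nudge, which puts the rack origin at about 19.5 mm against 18.5 mm nominal. The rack stayed put when the finger backed off.
- **Gate shut:** the tongue's lowest image row is 213, the same as before the move.
- **Bystanders:** the can, jar, socket and screwdriver show no visible change in the scene picture. I did not measure their positions.
- **Robot clear:** the fingers are well above the scene and the wrist force is about 1 N. The robot's clock stood at about 9.8 s of the 45 s allowed.

**Disagreements:**
- **Gate angle while up:** this is only a rough figure, because the image gave about 0.35 rad and the geometry about 0.39 rad. I pressed 2 mm further to be safe.
- **Front edge from one camera:** it read between 89 and 94 mm at its two ends, against a stop face at 91 mm. I relied on the force rise to confirm contact.

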